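# Slide a bearing onto the narrow test rest and start the tester

## Task

Slide the big bearing off the blue loading plate and along the narrow yellow test rest until it lies flat on the rest, centred over the red dot; do not lift it or let it fall. Let go of it, then pull the green start knob up and let it spring back down. Leave the other things on the bench where they are.

Things in the scene. Friction and masses are not known exactly. Their poses are not given: they have to be found in the camera images.
- stand: Fixed test stand, its place and yaw differ each time. Origin on the bench under the centre of the blue loading plate. The plate is 190 mm along the stand's x and 180 mm along its y, flat, without rim, its top 60 mm above the bench. From the middle of the plate's -y edge a narrow yellow test rest, a straight bar 36 mm wide (along x) and 160 mm long, runs out along the stand's -y, from y = -90 to y = -250 mm, its top flush with the plate's top with no gap or step.
- rest_mark (a point): Centre of the red dot (18 mm across) painted on top of the yellow rest, 175 mm from the stand's origin along the stand's -y, 60 mm above the bench. Thin black lines cross the rest 55 mm before and beyond it, where the rim of a centred bearing comes.
- bearing_center (a point): Centre (half-way up, 10 mm above its underside) of the big loose steel ball bearing with black shield: a flat ring 110 mm outside diameter, 70 mm open bore, 20 mm high, about 0.4 to 0.85 kg. It starts lying flat on the loading plate. z axis is its own axis. The shut or partly opened fingers fit down into its bore to drag it, or it can be pushed from outside.
- knob_grip (a point): Centre of the head of the green start knob: a cylinder 34 mm across and 24 mm high on a thin stem, on top of the fixed white control box (110 mm by 120 mm, 60 mm high; place and yaw differ). At rest the point is 26 mm above the box's top, and the head's underside 14 mm above it. It can be gripped round the head from above.
- start_knob (a joint): How far the start knob is pulled up, in m: 0 at rest, stop at 0.012. A spring pulls it down with about 2.5 N at rest and 8.5 N fully up, and takes it back when let go. It starts the tester at 8 mm.
- spare_bearing: Bystander: small loose bearing 72 mm across, 17 mm high, with a copper-coloured shield, on the bench. Origin at the centre of its underside.
- oil_bottle: Bystander: loose orange bottle 52 mm across, 105 mm high, standing on the bench. Origin at the centre of its underside.
- gauge_case: Bystander: loose dark wooden gauge block case, 90 by 150 mm, 34 mm high. Origin at the centre of its underside.
- master_ring: Bystander: loose brass ring 80 mm across, 22 mm high. Origin at the centre of its underside.
There are look-alikes about, which are no part of the job. Leave any pink or turquoise look-alike of the part that bears bearing_center alone.

How it is judged (in metres and radians):
On the way, in this order (a step that is already met when the one before it is completed fails the run):
1. the bearing lies flat on the narrow rest, centred over the dot within 12 mm, and is let go (horizontal distance between bearing_center and rest_mark below 0.012 m and z of bearing_center in the frame of rest_mark between 0.006 and 0.013 m and angle between bearing_center's own z axis and vertical below 0.06 rad and contact force between the fingers and anything else below 0.2 N), for 0.2 s.
2. the start knob is pulled up at least 8 mm (value of joint start_knob above 0.008 m), for 0.1 s.
At the end, for the whole second after the job is handed in: The bearing lies flat (within 0.06 rad) on the narrow rest, its centre within 12 mm of the red dot, and the start knob, having been pulled, is back down within 2 mm of its rest (horizontal distance between bearing_center and rest_mark below 0.012 m and z of bearing_center in the frame of rest_mark between 0.006 and 0.013 m and angle between bearing_center's own z axis and vertical below 0.06 rad and value of joint start_knob below 0.002 m); the robot touches nothing.
It fails at once if the bearing is lifted more than 12 mm off the plate or rest (z of bearing_center in the frame of rest_mark above 0.022 m).
It fails at once if the bearing falls off or tips by more than 0.4 rad (z of bearing_center in the frame of rest_mark below -0.005 m or angle between bearing_center's own z axis and vertical above 0.4 rad).
It fails at once if the start knob is pulled up 8 mm before the bearing is over the dot (value of joint start_knob above 0.008 m and horizontal distance between bearing_center and rest_mark above 0.012 m).
It fails at once if another thing on the bench is moved more than 30 mm (distance of any of spare_bearing, oil_bottle, gauge_case, master_ring from where it was at the start of the episode above 0.03 m).
It also fails if it takes over 58 s, if anything falls off the work surface, if the arm or the gripper's body presses on something with over 40 N, if the wrist force passes 120 N, or if a joint passes its speed limit or range.

## Robot

A 6-joint arm with a two-finger parallel gripper is mounted at the origin on the work surface. World frame = base frame: x ahead of the robot, y to its left, z up, the work surface at z = 0. Lengths are in mm, angles in rad, forces in N, time in s.
With the tool pointing down it reaches from about 275 to 850 mm from the base axis. Payload 5.2 kg.
Tool frame: the origin (TCP) lies between the finger pads; the fingertips stand ahead of it and the grasp point (between the pads) lies 5 mm behind it (robot.nose_length is the z of the fingertips in the tool frame, in mm); z points along the fingers, y is the line along which they close (so a half turn about z gives the same grasp; the last joint's range is limited). The gripper opens to 85 mm and grips with 20 to 120 N. Pads are 22 mm wide; open, the fingers measure 114 mm over their backs; the gripper's body (76 mm by 85 mm) begins 54 mm behind the grasp point. The pads swing forward as they close: fully open they stand 13 mm farther back than shut.
Start: joints at [1.05, 0.259, 1.535, -0, 1.348, -0.203], TCP at [171.841, 522.471, 245.31] pointing down, gripper open.
Joint ranges: [-3.14, 3.14], [-0.91, 2.08], [0.19, 2.58], [-1.22, 4.36], [0.22, 2.71], [-3.12, 3.12]. Speed limits (rad/s): [2.57, 2.57, 3.14, 3.14, 3.14, 3.14].

## Interface

Orientations are given as a unit quaternion [x, y, z, w].
In Python, from plant import robot gives the robot as it stands.
- The arm moves only by the shell command python3 -m jog 'ROWS' [OPENING] [FORCE]. ROWS is a JSON object of lists of equal length, an entry for each row: "offset": the shift along the tool's x, y, z in m, a list of three; "twist": the turn about the tool's z in rad. A call has exactly 8 rows; each row shifts and turns the commanded pose from where the row before left it, along the tool's axes as they then stand; what a row does not reach is not made up. A row lasts 1/12 s, in which the tool goes at most 41.7 mm and 7.16 degrees, less where a joint would pass 70% of its speed; a pose out of reach is approached as far as the arm can. A call with a gripper value outside its range is refused whole. OPENING is the gripper's target within -1 to 1 (fully open at 1, half-way at 0, shut at -1), set as the call begins (- or left out, the last holds). The fingers move at their own pace and stop on an object; FORCE is the grip in N (left out, the last holds). Time passes only in rows, so rows that do not move let the fingers close, or fill a call up. It gives the time, the measured TCP pose, the force, the opening and the grip force at its end, in the units of the state.
- robot.state(): the state, without advancing time (a new reading comes with each control period).
- robot.grab_frame(name): name is "scene" or "top" or "wrist"; returns a dict with "color" (384x512x3 uint8, red, green, blue), "mtx" (3x3 intrinsics, pixels), "dist_coeffs" ([k1, k2, p1, p2, k3] as OpenCV has them; the pictures are not rectified), "camera_from_world" (4x4, takes a point from world to camera coordinates); the wrist camera has in their place "mount" (4x4, takes a point from camera to tool coordinates, whose origin is the TCP and whose axes are the flange's). Camera axes: x right, y up, looking along -z (the intrinsics and any distortion apply to the point x, -y, -z); pixel columns grow to the right and rows downward; lengths in mm; the calibration is good to about 2 mm. A picture is of the moment at which its call begins: read the wrist's pose just before it. There is no depth.
- robot.close_job(): hands the job in; it is judged then, once.
The state is a dict: "clock": time; "joints": joint angles; "qd": joint speeds; "joint_efforts": joint torques, N m; "tcp_pos": TCP position; "tool_rot": TCP orientation; "force": force on the tool from outside, world axes, zero at the start; "ft_torque": the same for the moment, N m; "opening": opening from 0.0 (shut) to 1.0 (fully open); "grip_force": force on a finger pad.
Only numpy, scipy, OpenCV 4.12 (cv2) and the standard library are available. Lean on these libraries where they do the work, as an engineer would, in place of code of your own. Each camera call takes 0.05 s, during which the arm holds its last target. There are 200 camera calls.

## Working session

There is one attempt and no reset: what is moved stays moved. The work goes in short steps, Python scripts to look and compute and a shell command to move; the robot and the scene stay as the last step left them, time stands still between calls to the robot, and variables do not carry over. Pictures are saved under pics/ and viewed, at most 10 in all, crops included, and the job is handed in when it is done.

```bash
mkdir -p pics; ls
python3 - <<'E'
from plant import robot
import cv2,numpy as np
s=robot.state();print(s,robot.nose_length)
for n in("top","scene"):
    f=robot.grab_frame(n);cv2.imwrite(f"pics/{n}0.png",cv2.resize(f["color"][:,:,::-1],(768,576)))
    np.savez(f"{n}.npz",**f);print(n,f["mtx"].tolist(),f["dist_coeffs"],np.round(f["camera_from_world"],3).tolist())
E
```

```text
pics
{'clock': 0.0, 'joints': array([ 1.05018318e+00,  2.59376640e-01,  1.53611019e+00,  3.31595509e-05,
        1.34798855e+00, -2.02829567e-01]), 'qd': array([-3.83642816e-04, -3.68480570e-04,  1.18957145e-03, -5.38388166e-06,
        3.10997783e-04, -5.29300767e-04]), 'joint_efforts': array([-2.31346748e-03, -4.46038914e+01, -2.90565562e+01, -5.58025422e-04,
        1.21374062e-02, -6.97292506e-06]), 'tcp_pos': array([171.57844783, 522.01735118, 244.44568488]), 'tool_rot': array([ 1.58227614e-01,  9.87402216e-01, -8.74723381e-04, -3.48253540e-04]), 'force': array([-0.17641108,  0.93110916, -0.31249758]), 'ft_torque': array([-0.00459946, -0.01290217,  0.01536722]), 'grip_force': 0.0, 'opening': 0.9990667163728846} 14.0
top [[448.55980898988713, 0.0, 255.68644843753586], [0.0, 448.55980898988713, 193.66419769101066], [0.0, 0.0, 1.0]] [-0.12799513  0.          0.          0.          0.        ] [[0.022, -1.0, -0.017, -66.561], [0.998, 0.021, 0.063, -546.683], [-0.063, -0.018, 0.998, -1487.015], [0.0, 0.0, 0.0, 1.0]]
scene [[482.0718241709131, 0.0, 260.0461634836075], [0.0, 482.0718241709131, 197.1419290419516], [0.0, 0.0, 1.0]] [-0.0310038  0.         0.         0.         0.       ] [[-0.877, 0.48, 0.008, 499.057], [-0.406, -0.751, 0.522, 126.027], [0.256, 0.454, 0.853, -1666.739], [0.0, 0.0, 0.0, 1.0]]
```

View pics/top0.png

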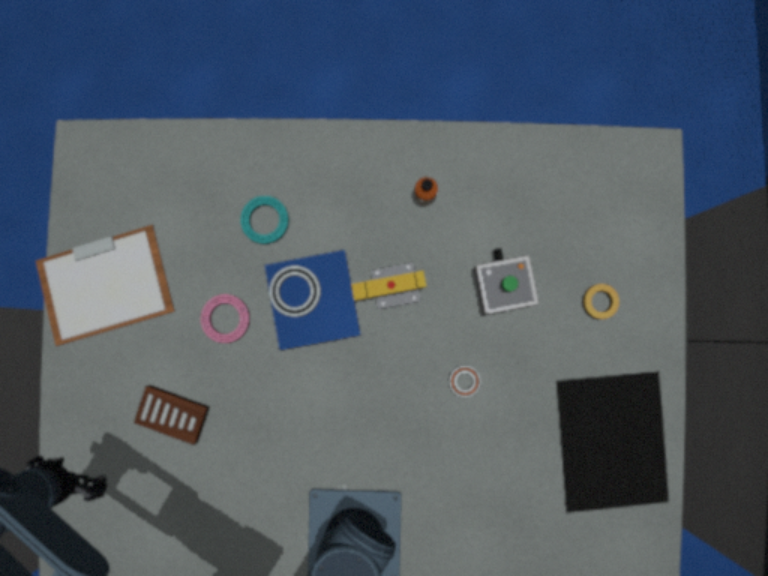

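View pics/scene0.png

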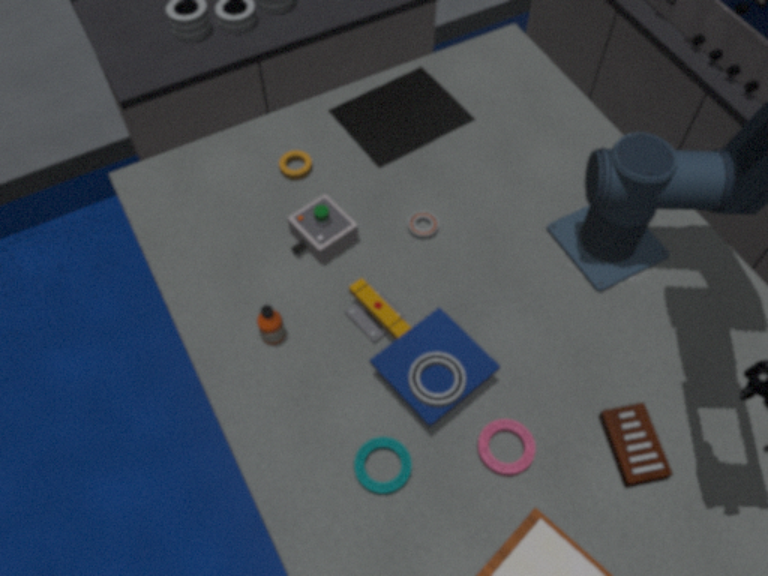

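The top view shows the bearing at (295,291), the red dot at (391,285), the yellow rest running right from the plate, and the knob at (510,284), all in the 1.5x picture. The bearing lies near the plate's left edge. Pink and turquoise rings are on the bench at left.

```bash
cat > h.py <<'E'
import numpy as np,cv2
from scipy.spatial.transform import Rotation as R
def ray(f,px,z):
    "pixels (original size) -> world points at height z"
    p=cv2.undistortPoints(np.array(px,float).reshape(-1,1,2),f["mtx"],f["dist_coeffs"])[:,0]
    d=np.c_[p[:,0],-p[:,1],-np.ones(len(p))]
    C=f["camera_from_world"];Rw=C[:3,:3].T;o=-Rw@C[:3,3];d=d@Rw.T
    return o+d*((z-o[2])/d[:,2])[:,None]
def project(f,P):
    C=f["camera_from_world"];c=np.atleast_2d(P)@C[:3,:3].T+C[:3,3]
    q=np.c_[c[:,0],-c[:,1],-c[:,2]]
    return cv2.projectPoints(q,np.zeros(3),np.zeros(3),f["mtx"],f["dist_coeffs"])[0][:,0]
def wristframe(robot):
    s=robot.state();f=robot.grab_frame("wrist")
    T=np.eye(4);T[:3,:3]=R.from_quat(s["tool_rot"]).as_matrix();T[:3,3]=s["tcp_pos"]
    f["camera_from_world"]=np.linalg.inv(T@f["mount"]);return s,f
def mask(c,lo,hi,box):
    h=cv2.cvtColor(c,cv2.COLOR_RGB2HSV);m=cv2.inRange(h,np.array(lo),np.array(hi))
    k=np.zeros_like(m);x0,y0,x1,y1=box;k[y0:y1,x0:x1]=1;return m*k
def cen(m):
    M=cv2.moments(m,True);return (M["m10"]/M["m00"],M["m01"]/M["m00"]),M["m00"]
E
python3 - <<'E'
from h import *
f=dict(np.load("top.npz"));c=f["color"]
g=dict(np.load("scene.npz"));d=g["color"]
for nm,ff,cc,b,kb in(("top",f,c,(225,165,295,215),(320,170,360,205)),("scene",g,d,(225,180,280,230),(195,125,235,155))):
    ye=mask(cc,(18,110,80),(34,255,255),b);rd=mask(cc,(0,130,60),(8,255,255),b)|mask(cc,(172,130,60),(180,255,255),b)
    p,a=cen(rd);print(nm,"dot",p,a,ray(ff,p,60).round(1))
    pts=np.argwhere((ye|rd)>0)[:,::-1];box=cv2.boxPoints(cv2.minAreaRect(pts.astype(np.float32)))
    w=ray(ff,pts,60)[:,:2];r=cv2.minAreaRect(w.astype(np.float32));print("rest",r)
    u=np.linalg.svd(w-w.mean(0))[2][0];print("pca yaw",np.degrees(np.arctan2(u[1],u[0])))
    k=mask(cc,(45,100,40),(85,255,255),kb);p,a=cen(k);print("knob",p,a,ray(ff,p,92).round(1))
pl=mask(c,(105,110,40),(125,255,255),(170,160,245,240))
pts=np.argwhere(pl>0)[:,::-1];w=ray(f,pts,60)[:,:2].astype(np.float32);print("plate",cv2.minAreaRect(w))
for ff,cc,b in((f,c,(170,165,222,222)),(g,d,(262,225,322,280))):
    br=mask(cc,(0,0,110),(180,90,255),b)
    n,l,st,ce=cv2.connectedComponentsWithStats(br);print(st.tolist())
    ii=[i for i in range(1,n) if st[i,4]>40]
    pts=np.vstack([np.argwhere(l==i)[:,::-1] for i in ii]);w=ray(ff,pts,80)[:,:2].astype(np.float32)
    cw=cv2.convexHull(w);print("bearing",cv2.minEnclosingCircle(cw),cv2.fitEllipse(cw))
for n,p,z in(("spare",(465,381),17),("bottle",(427,186),105),("box",(507,285),60),("brass",(601,302),22)):
    print(n,ray(f,np.array(p)/1.5,z).round())
E
```

```text
top dot (260.38461538461536, 189.3846153846154) 13.0 [[559.6 -70.5  60. ]]
rest ((557.4655151367188, -66.01837158203125), (36.75819396972656, 157.26744079589844), 12.117725372314453)
pca yaw -77.97753252389961
knob (339.38461538461536, 188.69230769230768) 78.0 [[ 564.8 -322.8   92. ]]
scene dot (251.66666666666666, 203.11111111111111) 9.0 [[561.4 -69.   60. ]]
rest ((562.0333251953125, -64.22106170654297), (39.147151947021484, 159.02944946289062), 11.819109916687012)
pca yaw 101.96426371553397
knob (213.84285714285716, 140.9) 70.0 [[ 567.4 -321.9   92. ]]
plate ((522.6854248046875, 100.57528686523438), (187.76904296875, 176.91761779785156), 11.950031280517578)
[[0, 0, 512, 384, 195279], [170, 165, 52, 57, 1138], [184, 181, 25, 26, 191]]
bearing ((543.4923706054688, 139.9526824951172), 122.25437927246094) ((568.7793579101562, 159.3300018310547), (179.2239990234375, 265.0837707519531), 58.48444747924805)
[[0, 0, 512, 384, 196302], [273, 234, 38, 35, 177], [278, 239, 27, 26, 123], [281, 243, 1, 2, 2], [273, 253, 1, 1, 1], [274, 255, 1, 2, 2], [317, 274, 1, 1, 1]]
bearing ((541.6679077148438, 136.91253662109375), 55.234928131103516) ((541.5685424804688, 137.28292846679688), (108.09275817871094, 108.65313720703125), 160.6455535888672)
spare [[ 350. -240.   17.]]
bottle [[ 767. -144.  105.]]
box [[ 563. -324.   60.]]
brass [[ 532. -543.   22.]]
```

```bash
cat > go.py <<'E'
import sys;from h import *
from plant import robot
# go.py x y z [yaw of tool y, deg]: offset still to go in the tool's axes, mm
s=robot.state();Q=R.from_quat(s["tool_rot"]);t=np.array(eval(sys.argv[1]),float)
M=Q.as_matrix();print("tool offset mm",(M.T@(t-s["tcp_pos"])).round(1),"tool y yaw",np.degrees(np.arctan2(M[1,1],M[0,1])).round(2),"tilt",np.degrees(np.arccos(-M[2,2])).round(2),"tcp",s["tcp_pos"].round(1),"F",s["force"].round(1),"op",round(s["opening"],3),"grip",round(s["grip_force"],1),"t",round(s["clock"],2))
E
Z='[0,0,0]'
python3 -m jog '{"offset":[[0,0,0],[0,0,0],[0,0,0],[0,0,0],[0,0,0],[0,0,0],[0,0,0],[0,0,0]],"twist":[-0.105,-0.105,-0.105,-0.105,-0.105,0,0,0]}' -0.6 20
python3 -m jog '{"offset":[[-0.02,-0.032,0],[-0.02,-0.032,0],[-0.02,-0.032,0],[-0.02,-0.032,0],[-0.02,-0.032,0],[-0.02,-0.032,0],[-0.02,-0.032,0],[-0.02,-0.032,0]],"twist":[0,0,0,0,0,0,0,0]}'
python3 go.py 541.6,137,190
```

```text
clock: 0.77
tcp_pos: [171.8, 522.3, 245.1]
tool_rot: [-0.102, 0.995, -0.0, -0.0]
force: [-0.3, -0.1, -0.6]
opening: 0.197
grip_force: 0.0
clock: 1.43
tcp_pos: [382.0, 303.4, 245.5]
tool_rot: [-0.102, 0.995, 0.0, 0.0]
force: [0.6, 0.7, 0.7]
opening: 0.203
grip_force: 0.0
tool offset mm [-122.4 -195.4   55.5] tool y yaw 101.74 tilt 0.02 tcp [382.  303.4 245.5] F [0.6 0.7 0.7] op 0.203 grip 0.0 t 1.43
```

```bash
python3 -m jog '{"offset":[[-0.021,-0.034,0.004],[-0.021,-0.034,0.009],[-0.021,-0.034,0.01],[-0.021,-0.034,0.01],[-0.021,-0.034,0.01],[-0.017,-0.025,0.012],[0,0,0],[0,0,0]],"twist":[0,0,0,0,0,0,0,0]}' >/dev/null
python3 go.py 541.6,137,190
cat > look.py <<'E'
import sys;from h import *
from plant import robot
s,f=wristframe(robot);n=sys.argv[1];np.savez(n+".npz",**f)
im=f["color"][:,:,::-1].copy()
for a in sys.argv[2:]:
    x,y,z,r=map(float,a.split(","));t=np.linspace(0,2*np.pi,60)
    q=project(f,np.c_[x+r*np.cos(t),y+r*np.sin(t),0*t+z]);cv2.polylines(im,[np.round(q*8).astype(np.int32)],True,(0,255,0),1,cv2.LINE_AA,3)
cv2.imwrite(f"pics/{n}.png",cv2.resize(im,(768,576)))
E
python3 look.py w1 541.6,137,80,55 541.6,137,80,35 560.3,-70,60,9
```

```text
tool offset mm [-0.5 -0.8 -0.9] tool y yaw 101.58 tilt 0.14 tcp [540.9 137.7 189.1] F [-0.8  0.   0.1] op 0.201 grip 0.0 t 2.1
```

View pics/w1.png

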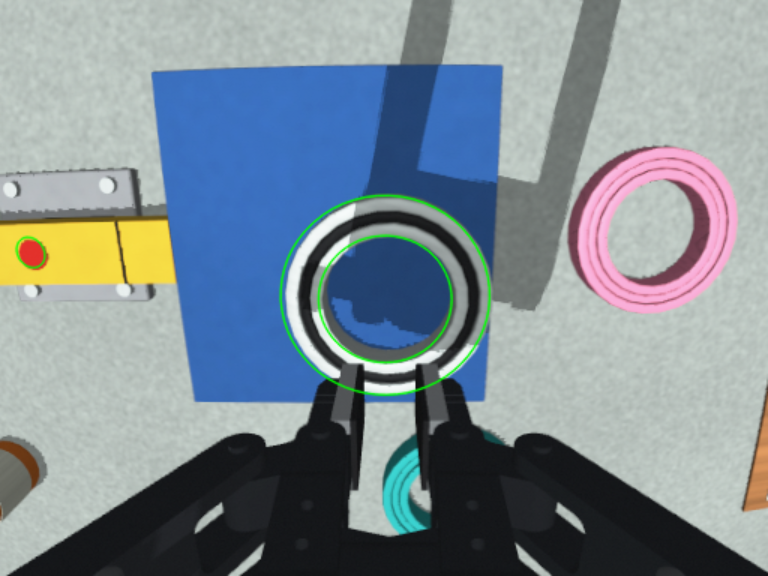

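The wrist view confirms the fit: the bearing sits at (387,295) inside the green overlay circles and the dot at (31,253) matches its overlay. I'm descending into the bore.

```bash
python3 -m jog '{"offset":[[0,-0.001,0.02],[0,0,0.03],[0,0,0.03],[0,0,0.01],[0,0,0.01],[0,0,0.006],[0,0,0.005],[0,0,0]],"twist":[0,0,0,0,0,0,0,0]}' >/dev/null
python3 go.py 541.6,137,77
python3 -m jog '{"offset":[[0,0,0],[0,0,0],[0,0,0],[0,0,0],[0,0,0],[0,0,0],[0,0,0],[0,0,0]],"twist":[0,0,0,0,0,0,0,0]}' 0.1 20
python3 go.py 541.6,137,77
```

```text
tool offset mm [-0.3 -1.6  2.6] tool y yaw 101.89 tilt 0.03 tcp [541.  138.5  79.6] F [-0.1  0.3  0.7] op 0.196 grip 0.0 t 2.82
clock: 3.48
tcp_pos: [541.3, 138.1, 79.9]
tool_rot: [-0.103, 0.995, -0.0, 0.001]
force: [-0.6, -0.4, 5.7]
opening: 0.522
grip_force: 20.3
tool offset mm [-0.  -1.2  2.9] tool y yaw 101.87 tilt 0.07 tcp [541.3 138.1  79.9] F [-0.6 -0.4  5.7] op 0.522 grip 20.3 t 3.48
```

```bash
python3 go.py 559.9,-70.3,79.9
python3 -m jog '{"offset":[[0.002,-0.004,0],[0.004,-0.008,0],[0.005,-0.01,0],[0.005,-0.01,0],[0.005,-0.01,0],[0.003,-0.01,0],[0.001,-0.008,0],[0,-0.004,0]],"twist":[0,0,0,0,0,0,0,0]}' >/dev/null
python3 go.py 559.9,-70.3,79.9
```

```text
tool offset mm [  24.7 -207.8    0. ] tool y yaw 101.87 tilt 0.07 tcp [541.3 138.1  79.9] F [-0.6 -0.4  5.7] op 0.522 grip 20.3 t 3.48
tool offset mm [  -1.2 -144.1   -0.3] tool y yaw 101.82 tilt 0.1 tcp [529.2  70.5  79.8] F [-1.7  7.   7.3] op 0.525 grip 20.8 t 4.15
```

```bash
python3 -m jog '{"offset":[[-0.001,-0.005,0],[0,-0.01,0],[0,-0.012,0],[0,-0.012,0],[0,-0.012,0],[0,-0.012,0],[0,-0.01,0],[0,-0.006,0]],"twist":[0,0,0,0,0,0,0,0]}' >/dev/null
python3 go.py 559.9,-70.3,79.9
python3 look.py w2 560,-70.2,60,9
```

```text
tool offset mm [ -0.  -65.2  -0.2] tool y yaw 101.83 tilt 0.11 tcp [546.5  -6.5  79.8] F [-1.5  7.7  8.1] op 0.524 grip 21.0 t 4.82
```

View pics/w2.png

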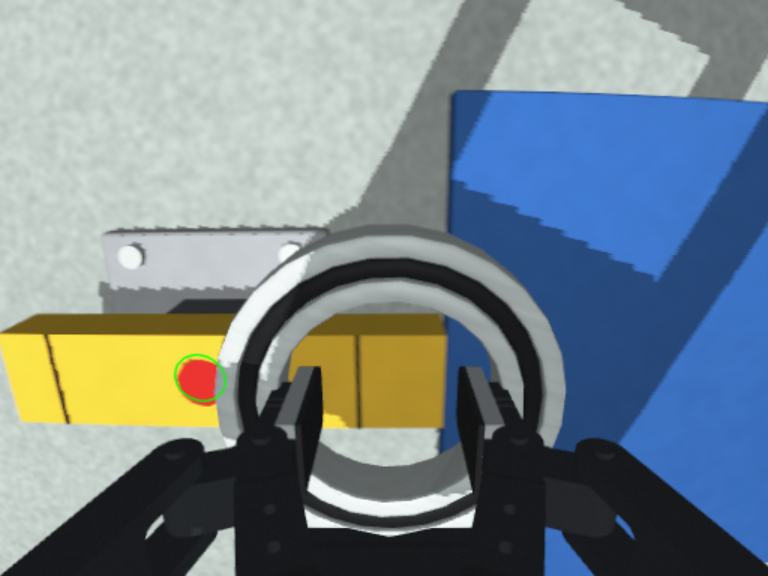

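```bash
python3 -m jog '{"offset":[[-0.001,-0.006,0],[0,-0.01,0],[0,-0.012,0],[0,-0.012,0],[0,-0.012,0],[0,-0.009,0],[0,-0.004,0],[0,0,0]],"twist":[0,0,0,0,0,0,0,0]}' >/dev/null
python3 go.py 560.8,-70.2,79.9
python3 look.py w3 560.8,-70.2,80,55 560.8,-70.2,80,35 560.8,-70.2,60,55
```

```text
tool offset mm [ 0.1  0.1 -0.1] tool y yaw 101.83 tilt 0.06 tcp [561.  -70.3  79.8] F [-0.7  2.7  6.9] op 0.525 grip 20.8 t 5.53
```

View pics/w3.png

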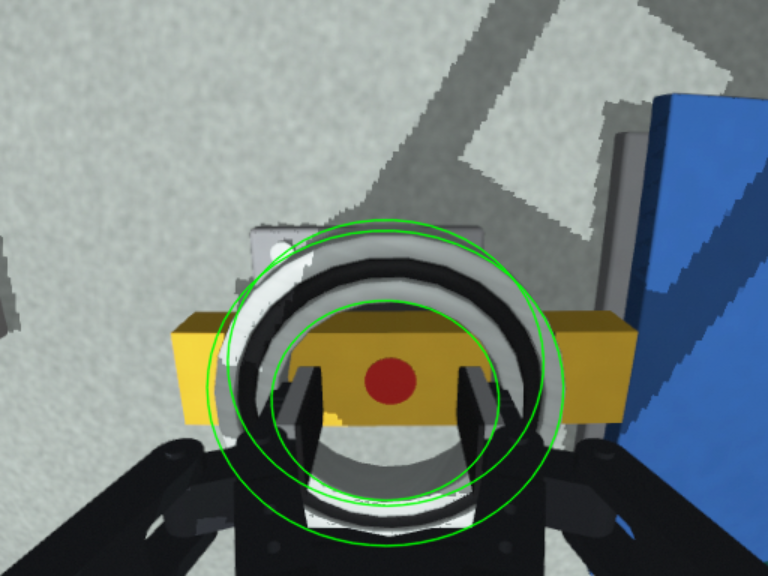

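The bearing sits on the rest and the red dot shows through the bore at (391,381), close to centred. I'll check the bearing-to-dot offset numerically.

Run:
```python
from h import *
from scipy.optimize import least_squares
f=dict(np.load("w3.npz"));c=f["color"]
rd=mask(c,(0,150,60),(10,255,255),(200,200,320,300))|mask(c,(170,150,60),(180,255,255),(200,200,320,300))
p,a=cen(rd);print("dot",p,a,ray(f,p,60).round(1), "expected dot area r:",np.sqrt(a/np.pi))
k=mask(c,(0,0,0),(180,255,45),(155,165,365,275))
n,l,st,_=cv2.connectedComponentsWithStats(k);print(st[1:][st[1:,4]>50].tolist())
# black ring's outer & inner edges on upper half, by radial scan about the TCP
P0=np.array([561,-70.3]);g=c.max(2).astype(float);E=[[],[]]
r=np.arange(33,60,.25)
for th in np.radians(np.arange(0,360,3)):
    w=np.c_[P0[0]+r*np.cos(th),P0[1]+r*np.sin(th),0*r+80];q=project(f,w)
    if q[:,1].max()>270: continue
    v=cv2.remap(g.astype(np.float32),q[:,0].astype(np.float32)[None],q[:,1].astype(np.float32)[None],1)[0]
    d=v<70;i=np.where(d[:])[0]
    j=[x for x in i if 38<r[x]<53]
    if len(j)>4: E[0].append(w[j[0]]);E[1].append(w[j[-1]])
for e in E:
    e=np.array(e);s=least_squares(lambda x:np.hypot(e[:,0]-x[0],e[:,1]-x[1])-x[2],[*P0,45],loss="soft_l1");print(len(e),s.x.round(2),np.abs(s.fun).mean().round(2))
```

```text
dot (259.78820697954274, 253.73405535499398) 831.0 [[561.4 -68.4  60. ]] expected dot area r: 16.263932962808536
[[158, 172, 203, 103, 3826], [235, 202, 52, 5, 172], [200, 245, 15, 30, 303], [305, 245, 15, 30, 297], [175, 255, 19, 20, 194], [326, 255, 19, 20, 203]]
59 [559.71 -69.12  40.97] 0.26
59 [560.3  -68.78  47.1 ] 0.08
```

```bash
python3 -m jog '{"offset":[[0,0,0],[0,0,0],[0,0,0],[0,0,0],[0,0,0],[0,0,0],[0,0,0],[0,0,0]],"twist":[0,0,0,0,0,0,0,0]}' -0.6 20
python3 -m jog '{"offset":[[0,0,-0.003],[0,0,-0.005],[0,0,-0.01],[0,0,-0.015],[0,0,-0.03],[0,0,-0.03],[0,0,-0.017],[0,0,0]],"twist":[0,0,0,0,0,0,0,0]}' >/dev/null
python3 go.py 566,-322.5,190
python3 look.py w4 561.4,-68.4,80,55 561.4,-68.4,80,35 566,-322.5,98,17
```

```text
clock: 6.25
tcp_pos: [561.0, -70.1, 79.2]
tool_rot: [-0.103, 0.995, 0.0, -0.0]
force: [-1.0, 0.1, -0.1]
opening: 0.2
grip_force: 0.0
tool offset mm [  49.7 -246.6    6.1] tool y yaw 101.88 tilt 0.57 tcp [563.8 -70.9 195.3] F [ 0.3 -0.2  0.6] op 0.196 grip 0.0 t 6.92
```

View pics/w4.png

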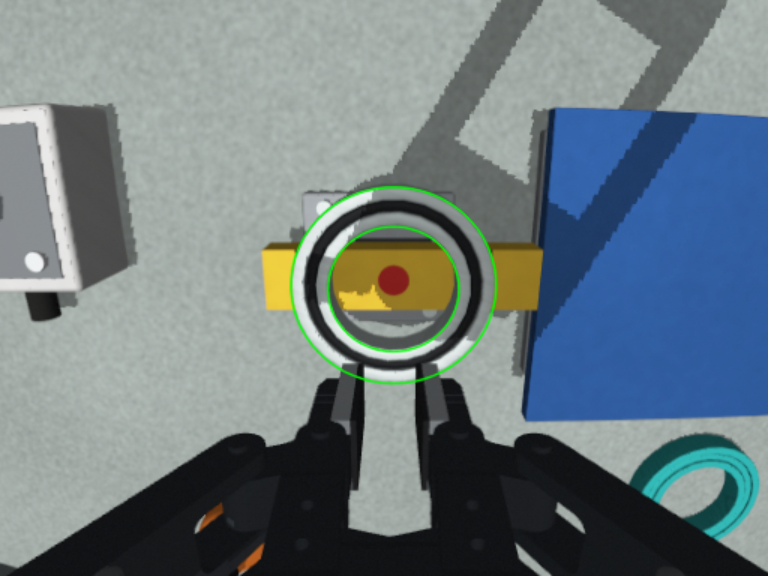

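The bearing lies flat at (393,285), matching circles drawn around the measured dot. Fingers are clear of it. Next is the knob.

```bash
python3 -m jog '{"offset":[[0.006,-0.031,0.001],[0.007,-0.036,0.001],[0.007,-0.036,0.001],[0.007,-0.036,0.001],[0.007,-0.036,0.001],[0.007,-0.036,0],[0.006,-0.03,0],[0.002,-0.005,0]],"twist":[0,0,0,0,0,0,0,0]}' 0.6 >/dev/null
python3 go.py 566,-322.5,190
python3 look.py w5 566,-322.5,98,17
```

```text
tool offset mm [-4.   3.  -7.2] tool y yaw 101.64 tilt 0.1 tcp [ 562.7 -326.3  182.8] F [-0.   0.   0.2] op 0.804 grip 0.0 t 7.63
```

View pics/w5.png

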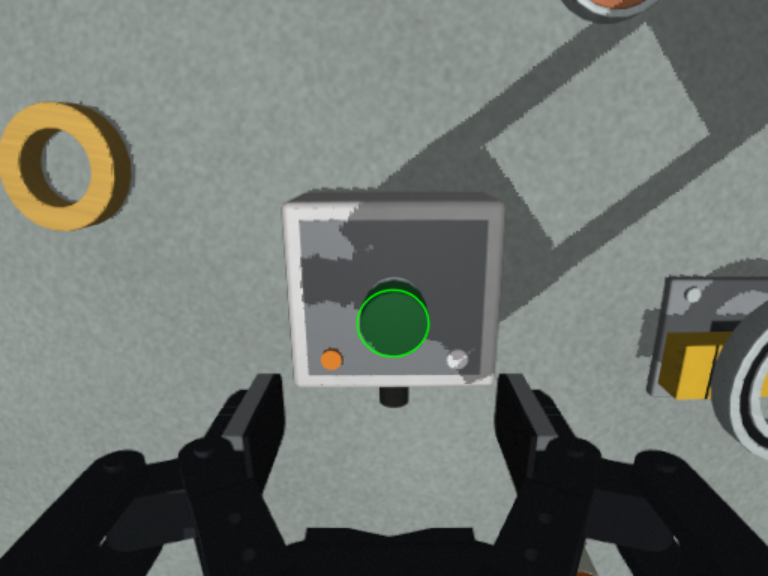

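Run:
```python
from h import *
f=dict(np.load("w5.npz"))
k=mask(f["color"],(45,100,40),(85,255,255),(0,0,512,384))
pts=np.argwhere(k>0)[:,::-1];w=ray(f,pts,98)[:,:2].astype(np.float32)
print(len(pts),cen(k),cv2.minEnclosingCircle(w),cv2.minAreaRect(w))
```

```text
1818 ((262.53685368536856, 212.014301430143), 1818.0) ((563.6800537109375, -322.32965087890625), 19.070552825927734) ((563.684814453125, -322.3307800292969), (38.13212966918945, 32.34359359741211), 13.138449668884277)
```

Knob head at (393,323), matching the overlay; the fingers straddle the box with room. Descending and gripping.

```bash
python3 -m jog '{"offset":[[-0.004,0.003,0.015],[0,0,0.025],[0,0,0.025],[0,0,0.016],[0,0,0.01],[0,0,0.007],[0,0,0],[0,0,0]],"twist":[0,0,0,0,0,0,0,0]}' >/dev/null
python3 go.py 565.7,-322.5,84
python3 -m jog '{"offset":[[0,0,0],[0,0,0],[0,0,0],[0,0,0],[0,0,0],[0,0,0],[0,0,0],[0,0,0]],"twist":[0,0,0,0,0,0,0,0]}' -1 40
python3 go.py 565.7,-322.5,84
```

```text
tool offset mm [ 2.8 -5.1  2.8] tool y yaw 101.9 tilt 0.02 tcp [ 567.4 -316.9   86.8] F [-0.3 -0.1  0.4] op 0.805 grip 0.0 t 8.35
clock: 9.02
tcp_pos: [568.8, -322.3, 89.3]
tool_rot: [-0.103, 0.995, -0.005, 0.002]
force: [1.2, -10.8, 1.8]
opening: 0.382
grip_force: 39.9
tool offset mm [3.1 0.5 5.3] tool y yaw 101.82 tilt 0.63 tcp [ 568.8 -322.3   89.3] F [  1.2 -10.8   1.8] op 0.382 grip 39.9 t 9.02
```

```bash
python3 -m jog '{"offset":[[0.001,-0.002,0],[0.001,-0.002,0],[0,-0.001,0],[0,0,0],[0,0,0],[0,0,0],[0,0,0],[0,0,0]],"twist":[0,0,0,0,0,0,0,0]}'  - 60
python3 -m jog '{"offset":[[0,0,-0.002],[0,0,-0.002],[0,0,-0.002],[0,0,-0.002],[0,0,-0.002],[0,0,0],[0,0,0],[0,0,0]],"twist":[0,0,0,0,0,0,0,0]}'
```

```text
clock: 9.68
tcp_pos: [568.7, -322.7, 89.3]
tool_rot: [-0.103, 0.995, -0.001, 0.003]
force: [3.0, 2.2, 7.9]
opening: 0.373
grip_force: 59.9
clock: 10.35
tcp_pos: [568.6, -322.7, 96.8]
tool_rot: [-0.103, 0.995, -0.001, 0.003]
force: [8.8, -0.5, -6.8]
opening: 0.372
grip_force: 60.1
```

```bash
python3 -m jog '{"offset":[[0,0,-0.001],[0,0,-0.001],[0,0,-0.001],[0,0,0],[0,0,0],[0,0,0],[0,0,0],[0,0,0]],"twist":[0,0,0,0,0,0,0,0]}'
python3 look.py w6
```

```text
clock: 11.02
tcp_pos: [568.6, -322.7, 99.5]
tool_rot: [-0.103, 0.995, -0.001, 0.003]
force: [9.5, 0.2, -8.1]
opening: 0.377
grip_force: 60.1
```

View pics/w6.png

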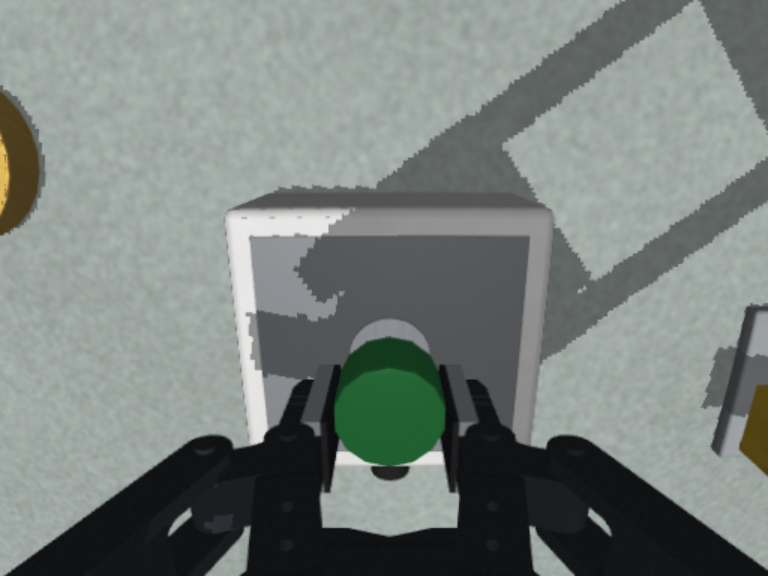

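The knob head at (390,400) is held between the pads. The force rises 0.5 N/mm like the spring, and 8.1 N means about 11 mm of pull. I'll give it one more mm, lower it, then open.

```bash
python3 -m jog '{"offset":[[0,0,-0.001],[0,0,0],[0,0,0],[0,0,0],[0,0,0],[0,0,0],[0,0,0],[0,0,0]],"twist":[0,0,0,0,0,0,0,0]}'
python3 -m jog '{"offset":[[0,0,0],[0,0,0.002],[0,0,0.003],[0,0,0.003],[0,0,0.002],[0,0,0],[0,0,0],[0,0,0]],"twist":[0,0,0,0,0,0,0,0]}'
python3 -m jog '{"offset":[[0,0,0],[0,0,0],[0,0,0],[0,0,0],[0,0,0],[0,0,0],[0,0,0],[0,0,0]],"twist":[0,0,0,0,0,0,0,0]}' 0.6
python3 -m jog '{"offset":[[0,0,-0.01],[0,0,-0.02],[0,0,-0.02],[0,0,-0.02],[0,0,-0.02],[0,0,-0.02],[0,0,0],[0,0,0]],"twist":[0,0,0,0,0,0,0,0]}'
python3 - <<'E'
from h import *
from plant import robot
f=robot.grab_frame("top");g=robot.grab_frame("scene")
a=f["color"][150:230,200:400,::-1];b=g["color"][110:260,180:340,::-1]
im=np.vstack([cv2.resize(a,(600,240)),cv2.resize(b,(352,330)).copy() if 0 else cv2.copyMakeBorder(cv2.resize(b,(352,330)),0,0,0,248,0)])
cv2.imwrite("pics/end.png",im)
E
```

```text
clock: 11.73
tcp_pos: [568.6, -322.7, 100.4]
tool_rot: [-0.103, 0.995, -0.001, 0.003]
force: [8.5, -1.4, -7.4]
opening: 0.372
grip_force: 60.2
clock: 12.4
tcp_pos: [568.6, -322.7, 91.1]
tool_rot: [-0.103, 0.995, -0.001, 0.003]
force: [7.4, -0.8, -4.0]
opening: 0.374
grip_force: 60.5
clock: 13.07
tcp_pos: [566.0, -322.5, 90.3]
tool_rot: [-0.103, 0.995, 0.0, -0.0]
force: [-1.0, -0.2, 0.6]
opening: 0.8
grip_force: 0.0
clock: 13.73
tcp_pos: [566.8, -323.0, 202.4]
tool_rot: [-0.103, 0.995, -0.001, 0.001]
force: [-0.4, 0.6, -0.9]
opening: 0.8
grip_force: 0.0
```

View pics/end.png

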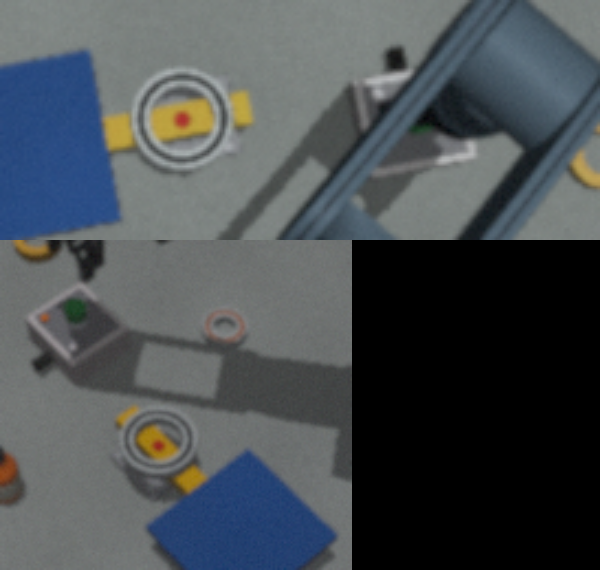

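The end views show the bearing flat and centred on the dot (dot at (182,120), ring centre about (183,119)). The knob is down and the gripper is clear.

```bash
python3 -c "
from plant import robot
print(robot.close_job())"
```

```text
the job is handed in; nothing more can be done
None
```

The job is handed in, with no verdict returned: the bearing lies flat on the rest within about 2 mm of the red dot, and the knob was pulled up about 10–11 mm by its spring force, released and sprang back. The arm is clear and I saw no sign of the other things being touched, though not all of them were re-checked at the end.

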